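# Turn the urgent sample to the front of the carousel

### The job

At the sample desk, turn the round carousel by gently pushing the grey lugs on its rim until the sample cup with the red lid stands at the front, lined up with the yellow arrow on the desk. Only push with the fingers: do not squeeze the lugs or lean on the carousel, and do not touch, lift or tip any of the cups. Leave the other things on the desk where they are, and finish clear of everything with the carousel at rest.

Things in the scene. Friction and masses are not known exactly. Their poses are not given: they have to be found in the camera images.
- foot: Fixed foot of the sample carousel: black disc 170 mm across lying on the desk, with a flat yellow arrow (6 mm thick, head 46 mm wide) that lies on the desk and points at the carousel's axis. Origin on the turning axis at desk height, z up. The arrow lies along the foot's own -x axis, tip 148 mm and tail 239 mm from the axis, so -x is the carousel's front.
- carousel: Turning platter: white disc 210 mm across, 14 mm thick, dark rubber top 42 mm above the desk, hub 28 mm across and 30 mm tall above that. Turns either way without stops about its upright z axis, with friction (about 1.2 N at the lugs), and stays where it is left. Origin on the axis at its underside, 28 mm above the desk; its axes turn with it. The cups stand on it midway between its rim lugs.
- lug (a point): Centre of one of the six alike grey finger lugs on the platter's rim: upright radial plates 14 mm thick, reaching from 99 to 145 mm from the axis and from 28 to 60 mm above the desk. This one is at 30 degrees from the platter's own +x axis, 122 mm from the axis, 44 mm above the desk; the others follow every 60 degrees. Its axes are the platter's.
- cup_red_mid (a point): Loose sample cup with a red lid, clear body 35 mm across with a paper band, lid 39 mm across, 45 mm tall in all, about 50 g, standing on the carousel 68 mm from the axis. The point is its centre, half-way up; z up. It stands at 180 degrees of the platter. This is the urgent sample.
- cup_white1_mid (a point): Loose sample cup with a white lid, clear body 35 mm across with a paper band, lid 39 mm across, 45 mm tall in all, about 50 g, standing on the carousel 68 mm from the axis. The point is its centre, half-way up; z up.
- cup_white2_mid (a point): Loose sample cup with a white lid, clear body 35 mm across with a paper band, lid 39 mm across, 45 mm tall in all, about 50 g, standing on the carousel 68 mm from the axis. The point is its centre, half-way up; z up.
- cup_blue_mid (a point): Loose sample cup with a blue lid, clear body 35 mm across with a paper band, lid 39 mm across, 45 mm tall in all, about 50 g, standing on the carousel 68 mm from the axis. The point is its centre, half-way up; z up.
- cup_green_mid (a point): Loose sample cup with a green lid, clear body 35 mm across with a paper band, lid 39 mm across, 45 mm tall in all, about 50 g, standing on the carousel 68 mm from the axis. The point is its centre, half-way up; z up.
- gel_bottle: Loose clear hand-gel bottle with a white cap, 60 mm across, 130 mm tall, upright on the desk. Origin at the centre of its underside. A bystander.
- label_roll: Loose roll of blank labels, 90 mm across, 50 mm tall, 40 mm hole, lying flat on the desk. Origin at the centre of its underside. A bystander.
- stapler: Loose blue and black stapler, 130 x 34 x 46 mm, long along its x. Origin at the centre of its underside. A bystander.
- mug: Loose white mug, 80 mm across, 90 mm tall, handle at its own +y. Origin at the centre of its underside. A bystander.
Mind the look-alikes: they are no part of the job. Leave any orange or pink look-alike of the part that bears cup_blue_mid alone.

How it is judged:
On the way:
1. the fingers push the carousel round by its rim (contact force between the fingers and carousel above 0.2 N and angular speed of carousel above 0.03 rad/s), for 0.1 s.
At the end, for the whole second after the job is handed in: The red-lidded cup stands on the arrow's side of the axis, its centre within 12 mm to either side of the arrow's centre line; the carousel is at rest; all five cups stand upright on the carousel, within 80 mm of its axis; the bottle, label roll, stapler and mug are within 20 mm of where they began (y of cup_red_mid in the frame of foot between -0.012 and 0.012 m and x of cup_red_mid in the frame of foot below -0.05 m and angular speed of carousel below 0.05 rad/s and angle between each of cup_red_mid, cup_white1_mid, cup_white2_mid, cup_blue_mid, cup_green_mid's own z axis and vertical below 0.15 rad and horizontal distance between each of cup_red_mid, cup_white1_mid, cup_white2_mid, cup_blue_mid, cup_green_mid and carousel below 0.08 m and z of cup_red_mid in the frame of carousel between 0.03 and 0.042 m and z of cup_white1_mid in the frame of carousel between 0.03 and 0.042 m and z of cup_white2_mid in the frame of carousel between 0.03 and 0.042 m and z of cup_blue_mid in the frame of carousel between 0.03 and 0.042 m and z of cup_green_mid in the frame of carousel between 0.03 and 0.042 m and distance of each of gel_bottle, label_roll, stapler, mug from where it was at the start of the episode below 0.02 m); the robot touches nothing.
It fails at once if a sample cup is touched by the robot (contact force between any of the fingers, the arm and cup_red above 0.5 N or contact force between any of the fingers, the arm and cup_white1 above 0.5 N or contact force between any of the fingers, the arm and cup_white2 above 0.5 N or contact force between any of the fingers, the arm and cup_blue above 0.5 N or contact force between any of the fingers, the arm and cup_green above 0.5 N).
It fails at once if a sample cup is lifted off the carousel (z of any of cup_red_mid, cup_white1_mid, cup_white2_mid, cup_blue_mid, cup_green_mid in the frame of carousel above 0.046 m).
It fails at once if a sample cup tips (angle between any of cup_red_mid, cup_white1_mid, cup_white2_mid, cup_blue_mid, cup_green_mid's own z axis and vertical above 0.3 rad).
It fails at once if the robot leans on the carousel or squeezes it with more than 30 N (contact force between the fingers and carousel above 30 N).
It fails at once if a thing standing on the desk is moved by more than 20 mm (distance of any of gel_bottle, label_roll, stapler, mug from where it was at the start of the episode above 0.02 m).
It also fails if it takes over 61 s, if anything falls off the work surface, if the arm or the gripper's body presses on something with over 40 N, if the wrist force passes 120 N, or if a joint passes its speed limit or range.

### The arm

A 6-joint arm with a two-finger parallel gripper is mounted at the origin on the work surface. World frame = base frame: x ahead of the robot, y to its left, z up, the work surface at z = 0. Lengths are in m, angles in rad, forces in N, time in s.
With the tool pointing down it reaches from about 0.375 to 0.975 m from the base axis. Payload 3.8 kg.
Tool frame: the origin (TCP) lies at the very end of the fingers, on their centre line; the grasp point (between the pads) lies r.hold_point_z behind it (r.hold_point_z is the distance from the TCP to the grasp point, in m); z points along the fingers, y is the direction in which the jaws open and shut (so a half turn about z gives the same grasp; the last joint's range is limited). The gripper opens to 85 mm and grips with 20 to 120 N. Pads are 22 mm wide; open, the fingers measure 114 mm over their backs; the gripper's body (76 mm by 85 mm) begins 54 mm behind the grasp point. The pads swing forward as they close: fully open they stand 13 mm farther back than shut.
Start: joints at [-1.235, 0.264, 1.604, -0, 1.274, -0.037], TCP at [0.246, -0.629, 0.231] pointing down, gripper open.
Joint ranges: [-2.63, 2.63], [-0.94, 2.18], [0.31, 2.57], [-1.31, 4.45], [0, 2.66], [-2.55, 2.55]. Speed limits (rad/s): [2.57, 2.57, 3.14, 3.14, 3.14, 3.14].

### API

Orientations are given as a unit quaternion [w, x, y, z].
In Python, from workcell import r gives the robot as it stands.
- The arm moves only by the tool step_arm, never from a script. Its argument "rows" is text: rows parted by semicolons, each of 7 numbers parted by spaces: the finger opening in cm, from 0 to 8.54, then the shift along the tool's x, y, z in cm, then the turn, a rotation vector about the tool's x, y, z in rad. In form: gripper dx dy dz wx wy wz; .... A call has 1 to 8 rows; each row is the pose to reach, as a shift and turn from the pose commanded when the call began, along the tool's axes at that moment; what a row does not reach only later rows make up. A row lasts 1/10 s, in which the tool goes at most 50 mm and 8.59 degrees, less where a joint would pass 70% of its speed; a pose out of reach is approached as far as the arm can. A call with a gripper value outside its range is refused whole. The fingers move at their own pace and stop on an object; the grip force is fixed at half the most. Time passes only in rows, so rows that repeat a pose let the fingers close. It gives the time, the measured TCP pose, the force and the opening at its end, in the units of the state.
- r.sense(): the state, without advancing time (a new reading comes with each control period).
- r.snapshot(name): name is "scene" or "top"; returns a dict with "img" (384x512x3 uint8, red, green, blue), "intrinsics" (3x3 intrinsics, pixels), "view" (4x4, takes a point from world to camera coordinates). Camera axes: x right, y up, looking along -z (the intrinsics and any distortion apply to the point x, -y, -z); pixel columns grow to the right and rows downward; lengths in m; the calibration is good to about 2 mm. A picture is of the moment at which its call begins. There is no depth.
- r.hand_in(): hands the job in, once; it reports no verdict.
The state is a dict: "time": time; "joint_positions": joint angles; "qd": joint speeds; "effort": joint torques, N m; "ee_pos": TCP position; "eef_rot": TCP orientation; "wrist_force": force on the tool from outside, world axes, zero at the start; "moment": the same for the moment, N m; "gripper_width": opening from 0.0 (shut) to 1.0 (fully open).
Only numpy, scipy, OpenCV 4.12 (cv2) and the standard library are available. Lean on these libraries where they do the work, as an engineer would, in place of code of your own. Each camera call takes 0.05 s, during which the arm holds its last target. There are 200 camera calls.

## Working session

There is one attempt and no reset: what is moved stays moved. The work goes in short steps, Python scripts to look and compute and a tool call to move; the robot and the scene stay as the last step left them, time stands still between calls to the robot, and variables do not carry over. Pictures are saved under pics/ and viewed, about 8 in all and at most 12, crops included, and the job is handed in when it is done.

Besides the shell and the picture viewer there is one more tool, called after "Emit:" as name(argument=value, ...), one argument or row to a line, values as JSON. step_arm: Moves the arm, as the interface text tells. Its arguments: {"type":"object","properties":{"rows":{"type":"string"}},"required":["rows"]}

```bash
mkdir -p pics; ls; python3 - <<'E'
from workcell import r
import cv2,numpy as np
for n in("top","scene"):
    s=r.snapshot(n); cv2.imwrite(f"pics/{n}0.png",cv2.resize(s["img"][:,:,::-1],(768,576),interpolation=cv2.INTER_CUBIC)); np.savez(f"{n}0.npz",**{k:s[k] for k in("img","intrinsics","view")})
    print(n,s["intrinsics"].tolist(),np.round(s["view"],3).tolist(),s.keys())
print(r.sense(),r.hold_point_z)
E
```

```text
pics
top [[359.51171638853884, 0.0, 253.60438751317406], [0.0, 359.51171638853884, 185.0133307222653], [0.0, 0.0, 1.0]] [[0.03, -1.0, 0.007, -0.024], [0.992, 0.031, 0.124, -0.515], [-0.124, 0.003, 0.992, -0.994], [0.0, 0.0, 0.0, 1.0]] dict_keys(['img', 'intrinsics', 'view'])
scene [[414.1495317157893, 0.0, 252.7399462634382], [0.0, 414.1495317157893, 190.87201723730763], [0.0, 0.0, 1.0]] [[0.156, 0.988, -0.005, -0.06], [-0.61, 0.1, 0.786, 0.24], [0.777, -0.12, 0.618, -1.525], [0.0, 0.0, 0.0, 1.0]] dict_keys(['img', 'intrinsics', 'view'])
{'time': 0.1, 'joint_positions': array([-1.23483239e+00,  2.64710182e-01,  1.60525893e+00,  5.73624565e-06,
        1.27369926e+00, -3.69239389e-02]), 'qd': array([-0.00025651, -0.00231854, -0.00281406, -0.00116851,  0.00043105,
       -0.00056124]), 'effort': array([ 4.10260873e-04, -5.16709328e+01, -3.68589878e+01, -2.42164663e-05,
        6.29487084e-03,  2.31632424e-05]), 'ee_pos': array([ 0.24567066, -0.62798602,  0.23005311]), 'eef_rot': array([-1.02668877e-03,  9.82669245e-01,  1.85364714e-01, -1.51892267e-04]), 'wrist_force': array([ 0.82784454,  0.52401551, -0.1568753 ]), 'moment': array([-0.02854384, -0.01357132, -0.00821439]), 'gripper_width': 0.9985724627021754} 0.0187
```

View pics/top0.png

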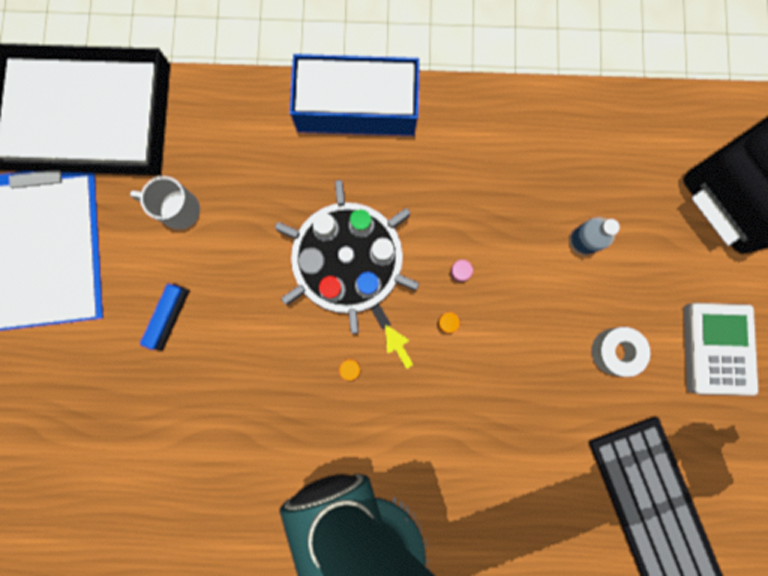

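View pics/scene0.png

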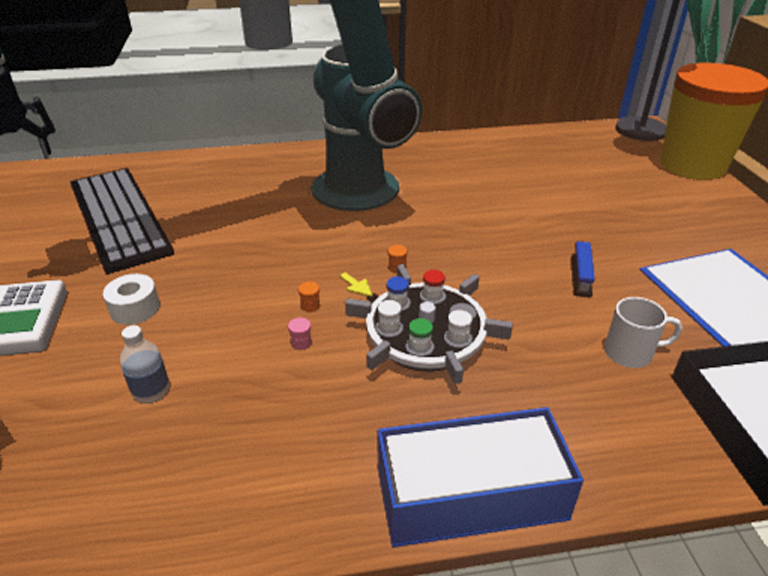

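The top view shows the axis near (346,255), the red lid at (330,288), and the arrow tip at (388,330) with its tail at (405,365). Red has to turn about 55° counter-clockwise. I'll measure this properly now.

```bash
cat > h.py <<'E'
import cv2,numpy as np
def ray(s,px,z):
    K,V=s["intrinsics"],np.asarray(s["view"]); px=np.atleast_2d(px).astype(float)
    d=np.linalg.inv(K)@np.c_[px,np.ones(len(px))].T; d=np.array([d[0],-d[1],-d[2]])
    R,t=V[:3,:3],V[:3,3]; c=-R.T@t; w=R.T@d
    return (c[:,None]+w*((z-c[2])/w[2])).T[:,:2]
def masks(img):
    h=cv2.cvtColor(img,cv2.COLOR_RGB2HSV)
    return h
def blobs(s,lo,hi,z,amin=15):
    m=cv2.inRange(masks(s["img"]),lo,hi); n,l,st,c=cv2.connectedComponentsWithStats(m)
    return [(st[i,4],np.round(c[i],1),np.round(ray(s,c[i],z)[0],4)) for i in range(1,n) if st[i,4]>=amin],l
ang=lambda v:np.degrees(np.arctan2(v[1],v[0]))
def measure(s):
    img=s["img"]; h=masks(img)
    # platter white ring outer edge: bright, low sat pixels near centre
    m=cv2.inRange(h,(0,0,150),(179,60,255)); m[:130]=0; m[215:]=0; m[:,:185]=0; m[:,280:]=0
    return m
E
python3 - <<'E'
from h import *
s=dict(np.load("top0.npz"))
for n,lo,hi,z in [("red",(0,150,100),(4,255,255),.087),("blue",(105,120,120),(120,255,255),.087),("green",(45,120,80),(75,255,255),.087),("yellow",(25,150,120),(33,255,255),.006),("orange",(12,220,170),(22,255,255),.03)]:
    b,l=blobs(s,lo,hi,z); print(n,[(int(a),*map(list,x)) for a,*x in b])
    if n=="yellow":
        i=max(range(1,l.max()+1),key=lambda k:(l==k).sum()); p=np.argwhere(l==i)[:,::-1]; w=ray(s,p,.006).astype(np.float32)
        print("arrow line",cv2.fitLine(w,cv2.DIST_L2,0,.01,.01).ravel(), w.min(0),w.max(0))
m=measure(s); c=max(cv2.findContours(m,cv2.RETR_EXTERNAL,cv2.CHAIN_APPROX_NONE)[0],key=cv2.contourArea)
w=ray(s,c[:,0],.042); 
from scipy.optimize import least_squares
f=least_squares(lambda q:np.hypot(*(w-q[:2]).T)-q[2],[*w.mean(0),.105],loss="soft_l1",f_scale=.003); print("platter",f.x,len(w),np.abs(f.fun).max())
C=f.x[:2]
# lugs: grey pixels 115..143mm from axis at z=.06
yy,xx=np.mgrid[110:240,160:300]; p=np.c_[xx.ravel(),yy.ravel()]; w=ray(s,p,.06)-C; rr=np.hypot(*w.T)
S=masks(s["img"])[p[:,1],p[:,0],1]; k=(rr>.115)&(rr<.143)&(S<70)
a=np.degrees(np.arctan2(w[k,1],w[k,0])); hist=np.histogram(a,72,(-180,180)); print([(int(e),int(n)) for n,e in zip(*hist) if n])
ph=np.angle(np.exp(1j*np.radians(a)*6).mean(),deg=True)/6; print("lug angle mod60",ph)
E
```

```text
red [(169, [np.float64(219.4), np.float64(190.8)], [np.float64(0.4898), np.float64(0.0834)])]
blue [(382, [np.float64(236.4), np.float64(59.8)], [np.float64(0.8627), np.float64(0.051)]), (46, [np.float64(2.6), np.float64(119.0)], [np.float64(0.6697), np.float64(0.6867)]), (413, [np.float64(61.5), np.float64(160.4)], [np.float64(0.5595), np.float64(0.5144)]), (170, [np.float64(244.7), np.float64(188.0)], [np.float64(0.4995), np.float64(0.0154)]), (436, [np.float64(106.8), np.float64(210.6)], [np.float64(0.4275), np.float64(0.3812)])]
green [(145, [np.float64(239.7), np.float64(146.0)], [np.float64(0.6146), np.float64(0.0329)]), (508, [np.float64(483.2), np.float64(219.6)], [np.float64(0.4339), np.float64(-0.6258)])]
yellow [(238, [np.float64(264.6), np.float64(229.9)], [np.float64(0.3892), np.float64(-0.0442)])]
arrow line [ 0.85182464  0.523827    0.38922447 -0.04415107] [ 0.34670267 -0.07201553] [ 0.4256531  -0.02111871]
orange [(138, [np.float64(299.0), np.float64(214.8)], [np.float64(0.4343), np.float64(-0.1396)]), (139, [np.float64(232.9), np.float64(246.2)], [np.float64(0.3411), np.float64(0.0444)])]
platter [0.55134306 0.0561708  0.1052767 ] 302 0.04230658762728441
[(-180, 5), (-175, 39), (-170, 8), (-155, 20), (-150, 36), (-120, 5), (-115, 39), (-110, 11), (-60, 3), (-55, 38), (-50, 13), (5, 34), (10, 13), (60, 1), (65, 39), (70, 13), (120, 4), (125, 42), (130, 14)]
lug angle mod60 9.456344592244102
```

```bash
cat >> h.py <<'E'
C=np.array([.5513,.0562])
def rows(state,wps):
    """wps: (x,y,z,yaw_deg of tool x) -> step_arm rows"""
    from scipy.spatial.transform import Rotation as Ro
    R=Ro.from_quat(np.roll(state["eef_rot"],-1)); p=state["ee_pos"]
    print("pos",np.round(p,4),"t",round(state["time"],2),"F",np.round(state["wrist_force"],2),"grip",round(state["gripper_width"],3),"theta",round(float(ang(p[:2]-C))%360,1),"r",round(float(np.hypot(*(p[:2]-C))),4))
    out=[]
    for x,y,z,yaw in wps:
        d=R.inv().apply(np.array([x,y,z])-p)*100
        c,s_=np.cos(np.radians(yaw)),np.sin(np.radians(yaw))
        T=Ro.from_matrix(np.array([[c,s_,0],[s_,-c,0],[0,0,-1]])); w=(R.inv()*T).as_rotvec()
        out.append("0 "+" ".join(f"{v:.2f}" for v in [*d,*w]))
    print("; ".join(out))
def arc(ths,r=.130,z=.040): return [(C[0]+r*np.cos(t),C[1]+r*np.sin(t),z,np.degrees(t)-180) for t in np.radians(ths)]
E
python3 - <<'E'
from h import *; from workcell import r
rows(r.sense(),[(.33,-.45,.23,21),(.42,-.25,.23,10),(.42,.0,.23,-8),arc([157],.135,.23)[0]])
E
```

```text
pos [ 0.2457 -0.628   0.2301] t 0.1 F [ 0.83  0.52 -0.16] grip 0.999 theta 245.9 r 0.7493
0 14.34 -13.50 0.03 -0.00 -0.00 0.01; 0 30.01 -28.85 0.07 -0.00 0.00 0.20; 0 39.11 -52.13 0.12 -0.00 0.00 0.51; 0 43.74 -62.02 0.14 -0.00 0.00 0.77
```

Emit:
step_arm(
  rows="0 14.3 -13.5 0 0 0 0; 0 14.3 -13.5 0 0 0 0; 0 14.3 -13.5 0 0 0 0; 0 14.3 -13.5 0 0 0 0; 0 30 -28.9 0 0 0 0.2; 0 30 -28.9 0 0 0 0.2; 0 30 -28.9 0 0 0 0.2; 0 30 -28.9 0 0 0 0.2",
)

```text
time: 0.9
ee_pos: [0.4111, -0.2682, 0.231]
eef_rot: [-0.0, 0.996, 0.086, -0.0]
wrist_force: [0.8, -0.3, -0.2]
gripper_width: -0.002
```

```bash
python3 - <<'E'
from h import *; from workcell import r
rows(r.sense(),[(.42,.0,.23,-8),arc([157],.135,.23)[0]])
E
```

```text
pos [ 0.4111 -0.2682  0.231 ] t 0.9 F [ 0.77 -0.34 -0.16] grip -0.002 theta 246.6 r 0.3534
0 5.47 -26.27 0.10 -0.00 0.00 0.31; 0 8.03 -36.88 0.10 -0.00 0.00 0.57
```

Emit:
step_arm(
  rows="0 5 -24.5 0 0 0 0.3; 0 5 -24.5 0 0 0 0.3; 0 5 -24.5 0 0 0 0.3; 0 5 -24.5 0 0 0 0.3; 0 5 -24.5 0 0 0 0.3; 0 7.5 -35 0 0 0 0.57; 0 7.5 -35 0 0 0 0.57; 0 7.5 -35 0 0 0 0.57",
)

```text
time: 1.7
ee_pos: [0.4241, 0.0895, 0.2311]
eef_rot: [-0.0, 0.98, -0.198, -0.0]
wrist_force: [-0.6, -0.7, -0.0]
gripper_width: -0.0
```

Emit:
step_arm(
  rows="0 0 0 0 0 0 0; 0 0 0 0 0 0 0; 0 0 0 0 0 0 0",
)

```text
time: 2.0
ee_pos: [0.4244, 0.0866, 0.2309]
eef_rot: [0.0, 0.98, -0.197, -0.0]
wrist_force: [0.4, 0.3, -0.6]
gripper_width: 0.003
```

```bash
python3 - <<'E'
from h import *; from workcell import r
rows(r.sense(),arc([157],.135,.1)+arc([157],.133,.040))
E
```

```text
pos [0.4244 0.0866 0.2309] t 2.0 F [ 0.39  0.34 -0.63] grip 0.003 theta 166.5 r 0.1305
0 -0.62 -2.17 13.09 0.00 0.00 0.00; 0 -0.41 -2.18 19.09 0.00 0.00 0.00
```

Emit:
step_arm(
  rows="0 -0.6 -2.2 2 0 0 0; 0 -0.6 -2.2 6 0 0 0; 0 -0.6 -2.2 10 0 0 0; 0 -0.5 -2.2 13 0 0 0; 0 -0.4 -2.2 16 0 0 0; 0 -0.4 -2.2 18 0 0 0; 0 -0.4 -2.2 19 0 0 0; 0 -0.4 -2.2 19 0 0 0",
)

```text
time: 2.8
ee_pos: [0.4283, 0.1079, 0.0399]
eef_rot: [0.001, 0.98, -0.198, -0.002]
wrist_force: [0.1, -0.4, -0.0]
gripper_width: -0.004
```

```bash
python3 - <<'E'
from h import *; from workcell import r
s=r.snapshot("scene"); cv2.imwrite("pics/s1.png",cv2.resize(s["img"][90:290,170:390,::-1],(770,700*10//10),interpolation=cv2.INTER_CUBIC)[:600])
rows(r.sense(),arc([160,163,166,169,172,175,178,181]))
E
```

```text
pos [0.4295 0.1084 0.0412] t 2.85 F [-1.11  0.17  0.77] grip 0.003 theta 156.8 r 0.1325
0 0.27 0.73 0.12 0.00 0.00 -0.05; 0 0.32 1.40 0.12 0.00 0.00 -0.10; 0 0.40 2.08 0.12 0.00 0.00 -0.15; 0 0.53 2.75 0.12 0.00 0.00 -0.21; 0 0.68 3.41 0.12 0.00 0.00 -0.26; 0 0.88 4.06 0.12 0.00 0.00 -0.31; 0 1.10 4.71 0.12 0.00 0.00 -0.36; 0 1.36 5.34 0.12 0.00 0.00 -0.42
```

View pics/s1.png

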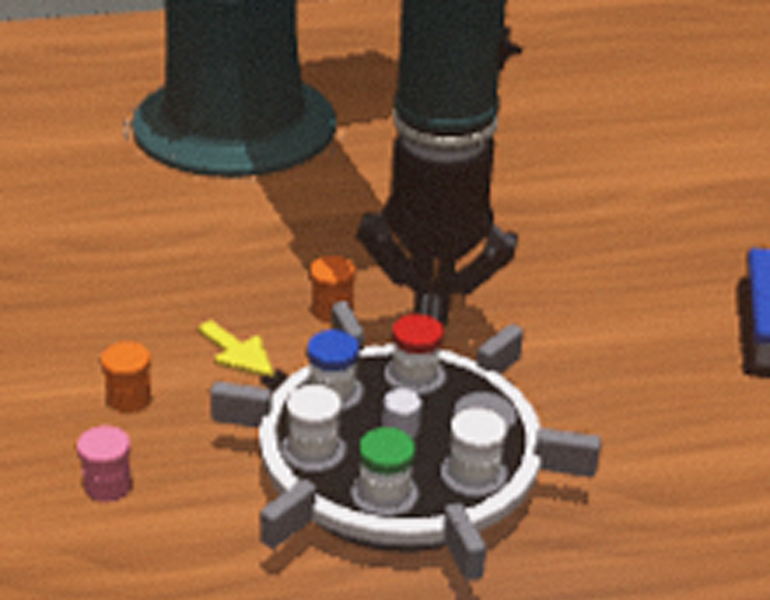

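The fingers, at about (432,300), stand between two lugs behind the red cup and touch nothing. Next I push along the arc.

Emit:
step_arm(
  rows="0 0.3 0.7 0.1 0 0 -0.05; 0 0.3 1.4 0.1 0 0 -0.1; 0 0.4 2.1 0.1 0 0 -0.15; 0 0.5 2.7 0.1 0 0 -0.21; 0 0.7 3.4 0.1 0 0 -0.26; 0 0.9 3.9 0.1 0 0 -0.3; 0 1 4.3 0.1 0 0 -0.33; 0 1.1 4.7 0.1 0 0 -0.36",
)

```text
time: 3.65
ee_pos: [0.4233, 0.0613, 0.0423]
eef_rot: [-0.0, 1.0, -0.018, 0.002]
wrist_force: [-0.9, -0.3, -0.2]
gripper_width: 0.002
```

```bash
python3 - <<'E'
from h import *; from workcell import r
rows(r.sense(),arc(178+2.0*np.arange(1,9)))
E
```

```text
pos [0.4233 0.0613 0.0423] t 3.65 F [-0.94 -0.3  -0.2 ] grip 0.002 theta 177.7 r 0.1281
0 -0.18 0.52 0.23 -0.00 -0.00 -0.04; 0 -0.16 0.97 0.23 -0.00 -0.00 -0.07; 0 -0.12 1.42 0.23 -0.00 -0.00 -0.11; 0 -0.06 1.87 0.23 -0.00 -0.00 -0.14; 0 0.01 2.32 0.23 -0.00 -0.00 -0.18; 0 0.10 2.77 0.23 0.00 -0.00 -0.21; 0 0.20 3.21 0.23 0.00 -0.00 -0.25; 0 0.32 3.65 0.23 0.00 -0.00 -0.28
```

Emit:
step_arm(
  rows="0 -0.1 0.5 0.1 0 0 -0.04; 0 -0.1 1 0.1 0 0 -0.07; 0 -0.1 1.4 0.1 0 0 -0.11; 0 0 1.9 0.1 0 0 -0.14; 0 0 2.3 0.1 0 0 -0.18; 0 0.1 2.8 0.1 0 0 -0.21; 0 0.2 3.2 0.1 0 0 -0.25; 0 0.3 3.6 0.1 0 0 -0.28",
)

```text
time: 4.45
ee_pos: [0.4251, 0.0254, 0.0413]
eef_rot: [0.0, 0.993, 0.122, 0.002]
wrist_force: [0.3, 2.2, -0.1]
gripper_width: -0.002
```

```bash
cat >> h.py <<'E'
def red(s):
    b,_=blobs(s,(0,150,100),(4,255,255),.087); b=max((x for x in b if np.hypot(*(x[2]-C))<.1),key=lambda x:x[0]); v=b[2]-C
    a=ang(v)%360; print("red",b[0],"r",round(float(np.hypot(*v)),4),"angle",round(float(a),1),"lateral mm",round(float(np.hypot(*v)*np.sin(np.radians(a-211.6))*1000),1))
E
python3 - <<'E'
from h import *; from workcell import r
red(r.snapshot("top"))
rows(r.sense(),arc(194+2.0*np.arange(1,9)))
E
```

```text
red 15 r 0.0493 angle 168.4 lateral mm -33.7
pos [0.4253 0.0249 0.0413] t 4.5 F [ 1.14 -0.17 -0.37] grip 0.003 theta 193.9 r 0.1298
0 -0.01 0.47 0.14 0.00 -0.00 -0.03; 0 0.01 0.92 0.14 0.00 -0.00 -0.07; 0 0.05 1.37 0.14 0.00 -0.00 -0.10; 0 0.11 1.83 0.14 0.00 -0.00 -0.14; 0 0.18 2.27 0.14 0.00 -0.00 -0.17; 0 0.27 2.72 0.14 0.00 -0.00 -0.21; 0 0.37 3.16 0.14 0.00 -0.00 -0.24; 0 0.49 3.60 0.14 0.00 -0.00 -0.28
```

Emit:
step_arm(
  rows="0 0 0.5 0.1 0 0 -0.03; 0 0 0.9 0.1 0 0 -0.07; 0 0.1 1.4 0.1 0 0 -0.1; 0 0.1 1.8 0.1 0 0 -0.14; 0 0.2 2.3 0.1 0 0 -0.17; 0 0.3 2.7 0.1 0 0 -0.21; 0 0.4 3.2 0.1 0 0 -0.24; 0 0.5 3.6 0.1 0 0 -0.28",
)

```text
time: 5.3
ee_pos: [0.4378, -0.0084, 0.0398]
eef_rot: [0.0, 0.966, 0.259, 0.001]
wrist_force: [-0.7, 1.5, -0.0]
gripper_width: 0.001
```

```bash
python3 - <<'E'
from h import *; from workcell import r
red(r.snapshot("top")); red(r.snapshot("scene"))
rows(r.sense(),arc(210+2.0*np.arange(1,9)))
E
```

```text
Traceback (most recent call last):
  File "h.py", line 34, in red
    b,_=blobs(s,(0,150,100),(4,255,255),.087); b=max((x for x in b if np.hypot(*(x[2]-C))<.1),key=lambda x:x[0]); v=b[2]-C
                                                 ~~~^^^^^^^^^^^^^^^^^^^^^^^^^^^^^^^^^^^^^^^^^^^^^^^^^^^^^^^^^^^^
ValueError: max() iterable argument is empty
```

```bash
python3 - <<'E'
from h import *; from workcell import r
red(r.snapshot("scene"))
rows(r.sense(),arc(210+2.0*np.arange(1,9)))
E
```

```text
red 106 r 0.0663 angle 189.4 lateral mm -25.1
pos [ 0.4381 -0.0086  0.0397] t 5.4 F [0.45 0.14 0.53] grip -0.005 theta 209.8 r 0.1304
0 0.05 0.50 -0.03 0.00 -0.00 -0.04; 0 0.08 0.95 -0.02 0.00 -0.00 -0.07; 0 0.12 1.40 -0.02 0.00 -0.00 -0.11; 0 0.17 1.85 -0.02 0.00 -0.00 -0.14; 0 0.25 2.30 -0.02 0.00 -0.00 -0.18; 0 0.33 2.75 -0.02 0.00 -0.00 -0.21; 0 0.44 3.19 -0.02 0.00 -0.00 -0.25; 0 0.55 3.63 -0.02 0.00 -0.00 -0.28
```

Emit:
step_arm(
  rows="0 0.1 0.5 0 0 0 -0.04; 0 0.1 0.9 0 0 0 -0.07; 0 0.1 1.4 0 0 0 -0.11; 0 0.2 1.8 0 0 0 -0.14; 0 0.2 2.3 0 0 0 -0.18; 0 0.3 2.7 0 0 0 -0.21; 0 0.4 3.2 0 0 0 -0.25; 0 0.5 3.6 0 0 0 -0.28",
)

```text
time: 6.2
ee_pos: [0.4593, -0.0369, 0.0391]
eef_rot: [0.0, 0.921, 0.391, 0.0]
wrist_force: [-1.8, 1.7, 0.3]
gripper_width: 0.001
```

```bash
python3 - <<'E'
from h import *; from workcell import r
red(r.snapshot("scene"))
rows(r.sense(),arc([227.5,229,230,231,232,232]))
E
```

```text
red 114 r 0.0665 angle 204.7 lateral mm -8.0
pos [ 0.4599 -0.0373  0.0392] t 6.25 F [ 0.48 -0.08 -0.21] grip 0.003 theta 225.6 r 0.1307
0 0.07 0.42 -0.08 0.00 -0.00 -0.03; 0 0.09 0.76 -0.08 0.00 -0.00 -0.05; 0 0.10 0.99 -0.08 0.00 -0.00 -0.07; 0 0.12 1.21 -0.08 0.00 -0.00 -0.09; 0 0.14 1.44 -0.08 0.00 -0.00 -0.10; 0 0.14 1.44 -0.08 0.00 -0.00 -0.10
```

Emit:
step_arm(
  rows="0 0.1 0.4 0 0 0 -0.03; 0 0.1 0.8 0 0 0 -0.05; 0 0.1 1.1 0 0 0 -0.07; 0 0.1 1.3 0 0 0 -0.09; 0 0.1 1.5 0 0 0 -0.1; 0 0.1 1.5 0 0 0 -0.1; 0 0 0.2 0 0 0 -0.1; 0 -0.4 -0.8 0 0 0 -0.1",
)

```text
time: 7.05
ee_pos: [0.4496, -0.0336, 0.0382]
eef_rot: [-0.0, 0.9, 0.436, -0.0]
wrist_force: [-0.6, 0.4, -0.8]
gripper_width: -0.004
```

```bash
python3 - <<'E'
from h import *; from workcell import r
red(r.snapshot("scene"))
rows(r.sense(),[])
E
```

```text
red 112 r 0.0668 angle 211.7 lateral mm 0.1
pos [ 0.447  -0.033   0.0375] t 7.1 F [-0.65  0.61 -0.56] grip 0.002 theta 220.5 r 0.1372
```

Red now reads 211.7°, against a target of 211.6°. I lift straight up, then move aside to check from the top camera.

Emit:
step_arm(
  rows="0 0 0 -2 0 0 0; 0 0 0 -6 0 0 0; 0 0 0 -10 0 0 0; 0 0 0 -15 0 0 0; 0 0 0 -20 0 0 0; 0 -4 3 -20 0 0 0; 0 -8 6 -20 0 0 0; 0 -12 9 -20 0 0 0",
)

```text
time: 7.9
ee_pos: [0.4465, -0.1849, 0.2392]
eef_rot: [0.001, 0.899, 0.437, 0.001]
wrist_force: [1.1, 0.6, 0.5]
gripper_width: 0.001
```

```bash
python3 - <<'E'
from h import *; from workcell import r
rows(r.sense(),[(.36,-.30,.24,30)])
E
```

```text
pos [ 0.4465 -0.1849  0.2392] t 7.9 F [1.14 0.64 0.52] grip 0.001 theta 246.5 r 0.2629
0 -14.39 0.31 -0.08 0.00 -0.00 0.38
```

Emit:
step_arm(
  rows="0 -5 0 0 0 0 0; 0 -10 0 0 0 0 0; 0 -15 0 0 0 0 0; 0 -15 0 0 0 0 0; 0 -15 0 0 0 0 0; 0 -15 0 0 0 0 0",
)

```text
time: 8.5
ee_pos: [0.3541, -0.3009, 0.2381]
eef_rot: [-0.0, 0.9, 0.436, 0.0]
wrist_force: [0.3, 0.4, 0.6]
gripper_width: -0.003
```

```bash
python3 - <<'E'
from h import *; from workcell import r
s=r.snapshot("top"); red(s); red(r.snapshot("scene")); red(r.snapshot("top"))
b,l=blobs(s,(25,150,120),(33,255,255),.006); print(b)
cv2.imwrite("pics/t2.png",cv2.resize(s["img"][...,::-1],(768,576),interpolation=cv2.INTER_CUBIC)); rows(r.sense(),[])
E
```

```text
red 165 r 0.065 angle 211.1 lateral mm -0.5
red 111 r 0.0662 angle 211.8 lateral mm 0.2
red 165 r 0.065 angle 211.1 lateral mm -0.5
[(np.int32(238), array([264.6, 229.9]), array([ 0.3892, -0.0442]))]
pos [ 0.3547 -0.3006  0.2382] t 8.65 F [ 0.82  0.09 -0.56] grip 0.0 theta 241.1 r 0.4074
```

View pics/t2.png

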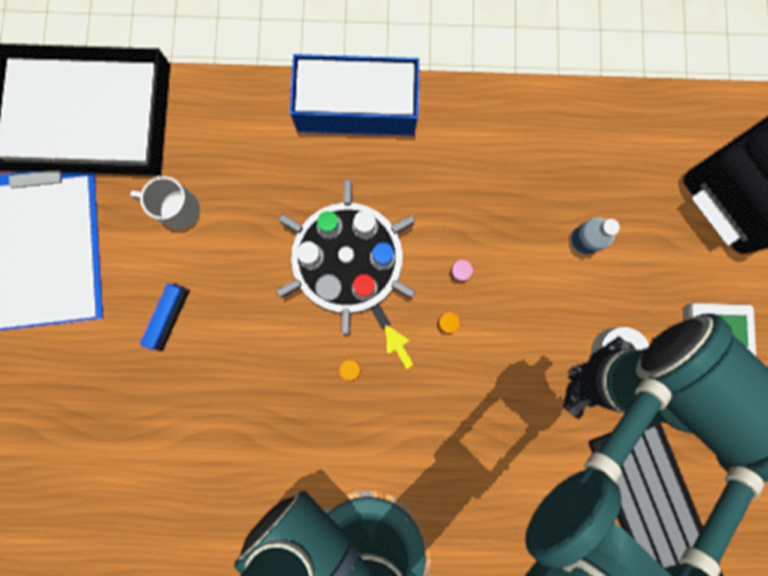

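The top view has the red lid at (364,287), in line with the arrow. All the cups stand, the bystanders haven't moved, and the gripper is well above the label roll and clear of everything.

```bash
python3 -c "
from workcell import r
print(r.hand_in())"
```

```text
the job is handed in; nothing more can be done
None
```

The red-lidded cup now stands at the front, lined up with the yellow arrow, and the job is handed in at about 8.7 s of the 61 s allowed. I turned the carousel about 55° counter-clockwise by pushing one rim lug with the closed fingers, then backed off, lifted straight up and moved aside.

- **Red cup:** its centre is within about 0.5 mm of the arrow's centre line. The top camera reads −0.5 mm and the scene camera +0.2 mm, against ±12 mm allowed.
- **Push force:** the wrist readings I took during the push stayed below about 3 N.
- **Cups and bystanders:** in the last picture all five cups are upright on the carousel. The bottle, stapler and mug look unmoved. The gripper partly hid the label roll from above, but its visible edge was in place and the arm passed well over it.
- **At rest:** two top-camera readings at the end, with a scene-camera shot between them, gave the same cup angle, so the carousel is still.

**Failed reads:** partway through the push the gripper hid the red lid from the top camera. One reading was bad and one failed, so I used the scene camera until the arm was clear.

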